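# Load test of a sprung tensioner arm

### The arm

A 6-joint arm with a two-finger parallel gripper is mounted at the origin on a cart in front of the work surface, level with it; the furniture and walls round the work are solid. World frame = base frame: x ahead of the robot, y to its left, z up, the work surface at z = 0. Lengths are in m, angles in rad, forces in N, time in s.
With the tool pointing down it reaches from about 0.35 to 0.85 m from the base axis. Payload 8.1 kg.
Tool frame: the origin (TCP) lies on the mounting face of the last link; the fingertips stand 186 mm ahead of it and the grasp point (between the pads) lies 167 mm ahead of it; y points along the fingers, x is the direction in which the jaws open and shut, and the axes are right-handed (so a half turn about y gives the same grasp; the last joint's range is limited). The gripper opens to 93 mm and grips with 3 to 60 N. Pads are 15 mm wide; open, the fingers measure 128 mm over their backs; the gripper's body (75 mm by 188 mm) begins 65 mm behind the grasp point.
Start: joints at [1.148, 0.13, 1.488, -0, 1.523, -0.085], TCP at [0.199, 0.566, 0.405] pointing down, gripper open.
Joint ranges: [-2.96, 2.96], [-0.89, 2.26], [0.02, 2.5], [-1.34, 4.48], [0, 2.73], [-2.66, 2.66]. Speed limits (rad/s): [2.39, 2.39, 2.79, 3.14, 3.14, 3.14].

### API

Orientations are given as a rotation vector (axis times angle).
In Python, from plant import robot, imaging gives the robot as it stands.
- The arm moves only by the shell command python3 -m inch 'ROWS' [OPENING] [FORCE]. ROWS is JSON, a list of rows, each an object of numbers: "x", "y", "z": the shift along the tool's x, y, z in mm; "twist": the turn about the tool's y in rad. In form: [{"x": .., "y": .., "z": .., "twist": ..}, ...]. A call has 1 to 12 rows; each row shifts and turns the commanded pose from where the row before left it, along the tool's axes as they then stand; what a row does not reach is not made up. A row lasts 1/10 s, in which the tool goes at most 50 mm and 8.59 degrees, less where a joint would pass 70% of its speed; a pose out of reach is approached as far as the arm can. A call with a gripper value outside its range is refused whole. OPENING is the gripper command: -1 is shut, 1 is fully open, values between are in proportion, set as the call begins (- or left out, the last holds). The fingers move at their own pace and stop on an object; FORCE is the grip in N (left out, the last holds). Time passes only in rows, so rows that do not move let the fingers close. It gives the time, the measured TCP pose, the force and the opening at its end, in the units of the state.
- robot.read_state(): the state, without advancing time (a new reading comes with each control period).
- imaging.read_camera(name): name is "scene" or "top" or "wrist"; returns a dict with "color" (420x560x3 uint8, red, green, blue), "depth" (420x560 float32, m along the optical axis (not along the pixel's ray), 0 where there is no reading), "fx", "fy", "cx", "cy" (pixels), "rvec" (rotation vector, rad) and "tvec" (3), from world to camera coordinates, as OpenCV has them; the wrist camera has in their place "tool_from_camera" (4x4, takes a point from camera to tool coordinates, whose origin is the TCP and whose axes are the tool frame's). Camera axes: x right, y down, z forward; pixel columns grow to the right and rows downward; lengths in m; the calibration is good to about 2 mm. A picture is of the moment at which its call begins: read the wrist's pose just before it.
- robot.close_job(): hands the job in, once; it reports no verdict.
The state is a dict: "t": time; "q": joint angles; "dq": joint speeds; "joint_torque": joint torques, N m; "tool_pos": TCP position; "orientation": TCP orientation; "force": force on the tool from outside, world axes, zero at the start; "wrist_torque": the same for the moment, N m; "opening": finger opening in m.
Only numpy, scipy, OpenCV 4.12 (cv2) and the standard library are available. Lean on these libraries where they do the work, as an engineer would, in place of code of your own. Each camera call takes 0.05 s, during which the arm holds its last target.

### The job

Check the spring of the tensioner on its test stand: press down on its roller until you push with 12 N, keep that within 2 N for about a second and never exceed 17 N, then ease the arm back up to rest without letting it snap. The drag pointer it carried along stays behind on the scale: if it stands between the two long lines, slide the tag all the way to the end with the round mark, otherwise all the way to the end with the bar mark. Do not touch the drag pointer, and leave the things lying around where they are.

Things in the scene. Friction and masses are not known exactly. Their poses are not given: they have to be found in the camera images.
- tensioner: test stand: aluminium base plate 190 x 310 x 12 mm, fixed on the bench; origin at the centre of its underside, z up, +x from its front edge (tag) to its back edge (post, scale), +y from the scale side to the roller side. A grey post 44 mm wide rises to z = 140 mm at x = 73 to 99 mm, y = 0. The tag's track lies along y at x = -55 mm, with a flat round mark beyond its +y end and a flat bar mark beyond its -y end
- pivot (a point): pivot of arm and drag pointer, at x = +45, y = 0, z = 115 mm in the stand's frame; the axis runs along the stand's x
- scale (a point): centre of the front face of the white upright scale plate (70 mm wide, 176 mm high, up to z = 188 mm), 110 mm to -y of the pivot. Short lines on it every 0.04 rad of pointer reading from 0 to 0.72, and two long thick lines at readings 0.24 and 0.44
- roller (a point): centre of the freely spinning idler roller on the arm's end: radius 14 mm, 36 mm long along the stand's x; moves with the arm on a circle of radius 130 mm about the pivot axis; at rest the arm points to +y and 0.30 rad above level, the roller's centre then being at x = 32, y = 124, z = 153 mm in the stand's frame
- tensioner_arm (a joint): turn of the sprung arm about the pivot in rad: 0 = at rest on its stop, grows as the roller is pressed down, at most 0.80; a spring drives it back to 0. The spring's preload is unknown and differs from stand to stand: 12 N is reached somewhere between about 0.05 and 0.6; each 10 mm farther down adds roughly 1.5 N
- drag_pointer (a joint): reading of the drag pointer in rad (dark bar 7 mm wide from the pivot toward -y, in front of the scale). The arm's tail pushes it upward from where the arm's turn equals the reading; by friction it stays at the highest turn reached. The two long lines are at 0.24 and 0.44; at reading 0 it points 0.30 rad below level
- pointer_tip (a point): tip of the drag pointer, 112 mm from the pivot; rises along the scale as the reading grows
- tag (a joint): slide of the tag along the stand's y in m: 0 = middle, +0.035 = stop at the end with the round mark (+y, roller side), -0.035 = stop at the end with the bar mark (-y, scale side); friction about 1.5 N
- tag_top (a point): centre of the top of the tag's upright knob, 58 mm above the bench: stem of 12 mm diameter with a cap of 18 mm diameter and 10 mm height, clear on all sides
- cooling_block: black ridged cooling block 139 x 123 x 56 mm, bystander; origin under its centre
- petri_1: closed petri dish 92 mm across, 15 mm high, bystander; origin under its centre
- timer: small white timer 72 x 62 x 18 mm, bystander; origin under its centre
- reagent_bottle_3: white bottle with screw cap, 69 mm across, 150 mm high, bystander; origin under its centre
- tube_rack_2: tube rack 62 x 105 x 42 mm, bystander; origin under its centre
- beaker: white beaker 56 mm across, 69 mm high, bystander; origin under its centre
- tweezers: steel tweezers 122 mm long, lying flat, bystander; origin under their centre
- notebook_1: dark notebook 210 x 152 x 14 mm, bystander; origin under its centre

How it is judged:
On the way, in this order (a step that is already met when the one before it is completed fails the run):
1. the roller is pressed with 10 to 14 N for 0.6 s (contact force between the fingers and tensioner_arm between 10 and 14 N and value of joint tensioner_arm above 0.03 rad), for 0.6 s.
2. the arm is back at rest and not touched (value of joint tensioner_arm below 0.02 rad and contact force between the fingers and tensioner_arm below 0.2 N), for 0.2 s.
3. the tag has been slid to an end ((value of joint tag above 0.031 m or value of joint tag below -0.031 m)), for 0.2 s.
At the end, for the whole second after the job is handed in: The arm is back at rest (within 0.02 rad); the tag is within 4 mm of its stop at the round mark if the drag pointer stands between the long lines, of its stop at the bar mark if it does not (where the 7 mm wide pointer covers a long line, within 0.03 rad of it, either end is accepted) (value of joint tensioner_arm below 0.02 rad and ((value of joint tag above 0.031 m and value of joint drag_pointer between 0.21 and 0.47 rad) or (value of joint tag below -0.031 m and (value of joint drag_pointer below 0.27 rad or value of joint drag_pointer above 0.41 rad)))); the robot touches nothing.
It fails at once if the roller or arm is pressed with more than 17 N (contact force between the fingers and tensioner_arm above 17 N).
It fails at once if the arm snaps back (faster than 2.5 rad/s) (velocity of joint tensioner_arm below -2.5 rad/s).
It fails at once if the drag pointer is touched by the robot (contact force between any of the fingers, the arm and drag_pointer above 0.5 N).
It fails at once if a bystander is shifted by more than 20 mm (distance of any of cooling_block, petri_1, timer, reagent_bottle_3, tube_rack_2, beaker, tweezers, notebook_1 from where it was at the start of the episode above 0.02 m).
It also fails if it takes over 59 s, if anything falls off the work surface, if the arm or the gripper's body presses on something with over 40 N, if the wrist force passes 120 N, or if a joint passes its speed limit or range.

## Working session

There is one attempt and no reset: what is moved stays moved. The work goes in short steps, Python scripts to look and compute and a shell command to move; the robot and the scene stay as the last step left them, time stands still between calls to the robot, and variables do not carry over. Pictures are saved under pics/ and viewed, and the job is handed in when it is done.

```bash
ls; mkdir -p pics; cat > h.py <<'E'
import numpy as np,cv2
from plant import robot, imaging
from scipy.spatial.transform import Rotation as R
def save(name,fn):
    c=imaging.read_camera(name); cv2.imwrite('pics/'+fn,c['color'][:,:,::-1]); np.savez('pics/'+fn[:-4]+'.npz',**c); return c
def w(c,u,v,d=None):
    d=c['depth'][v,u] if d is None else d
    p=np.array([(u-c['cx'])/c['fx']*d,(v-c['cy'])/c['fy']*d,d])
    M=cv2.Rodrigues(c['rvec'])[0]; return M.T@(p-c['tvec'].ravel())
E
python3 - <<'E'
from h import *
s=robot.read_state()
print({k:np.round(v,3) for k,v in s.items()}); print(R.from_rotvec(s['orientation']).as_matrix().round(3))
save('scene','s0.png');save('top','t0.png')
E
```

```text
pics
{'t': np.float64(0.0), 'q': array([ 1.148,  0.131,  1.489, -0.   ,  1.523, -0.085]), 'dq': array([-0.   ,  0.002,  0.001,  0.001,  0.001, -0.001]), 'joint_torque': array([ 0.0000e+00, -5.5986e+01, -4.9175e+01,  7.7000e-02,  3.6000e-02,
       -0.0000e+00]), 'tool_pos': array([0.199, 0.566, 0.404]), 'orientation': array([-1.351, -0.956,  0.958]), 'force': array([-0.238, -0.836, -0.561]), 'wrist_torque': array([ 0.   , -0.011, -0.005]), 'opening': np.float64(0.093)}
[[ 0.331 -0.001 -0.943]
 [ 0.943 -0.002  0.331]
 [-0.002 -1.     0.   ]]
```

View pics/s0.png

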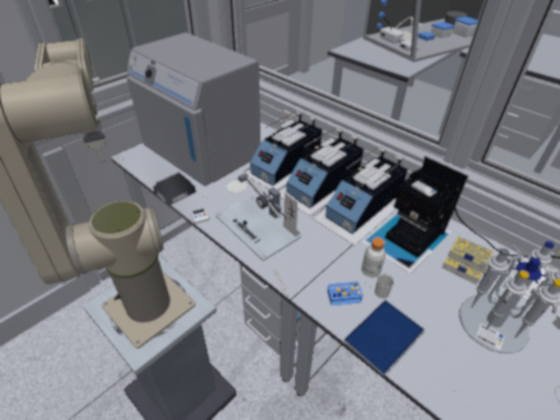

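View pics/t0.png

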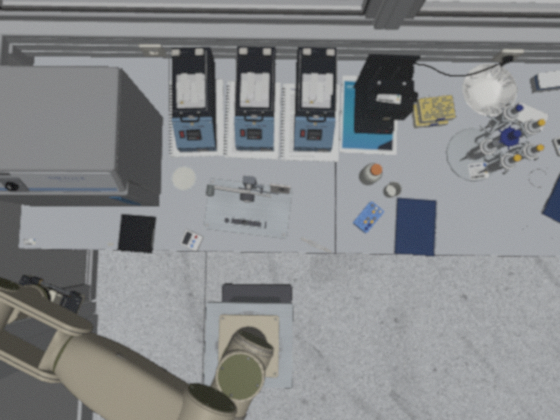

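```bash
python3 - <<'E'
from h import *
t=cv2.imread('pics/t0.png');s=cv2.imread('pics/s0.png')
cv2.imwrite('pics/t0c.png',cv2.resize(t[165:250,165:305],None,fx=5.7,fy=5.7,interpolation=cv2.INTER_CUBIC))
cv2.imwrite('pics/s0c.png',cv2.resize(s[160:260,190:320],None,fx=6,fy=6,interpolation=cv2.INTER_CUBIC))
c=dict(np.load('pics/t0.npz'))
d=c['depth']
for u,v in [(220,205),(280,230),(230,215),(210,225),(286,233),(289,190),(216,182)]: print(u,v,w(c,u,v).round(3))
print(c['fx'],c['tvec'],c['rvec'])
E
```

```text
220 205 [0.508 0.119 0.012]
280 230 [ 0.419 -0.106  0.013]
230 215 [0.472 0.08  0.015]
210 225 [0.433 0.153 0.013]
286 233 [ 0.409 -0.128  0.01 ]
289 190 [ 0.553 -0.134  0.128]
216 182 [0.594 0.136 0.014]
432.4627346636546 [-0.09080838  0.4971552   1.57066704] [ 2.18830286 -2.15263287  0.09987354]
```

View pics/t0c.png

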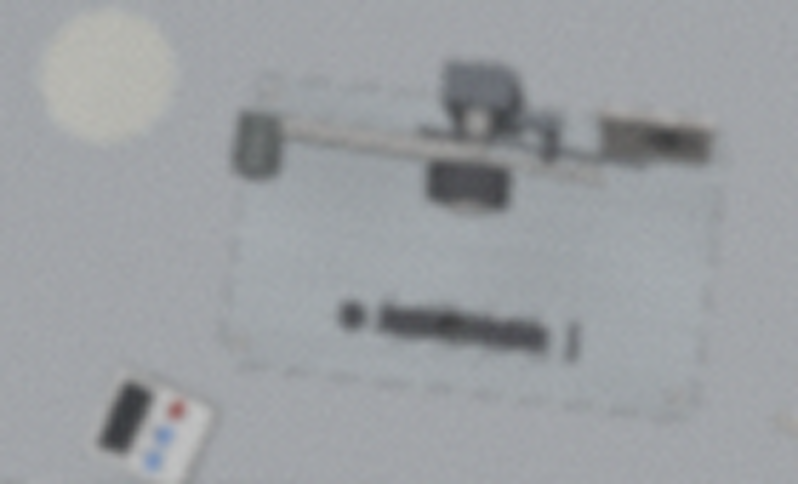

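View pics/s0c.png

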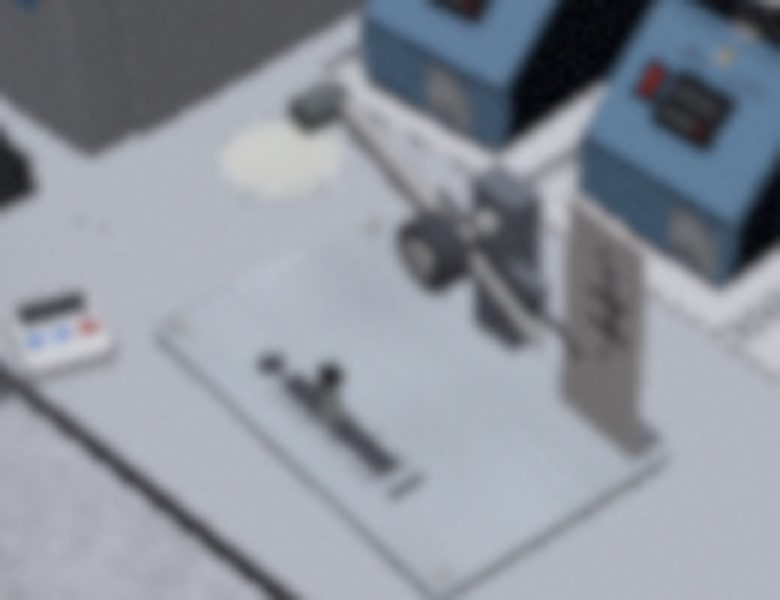

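```bash
python3 - <<'E'
from h import *
c=dict(np.load('pics/t0.npz'))
def pl(u,v,z):
    u=165+u/5.7;v=165+v/5.7
    a=w(c,u,v,1.0);o=w(c,0,0,0.0);r=a-o
    return o+r*(z-o[2])/r[2]
P={'round':pl(351,316,.0125),'bar':pl(572,343,.0125),'FL':pl(222,363,.012),'FR':pl(693,417,.012),'BL':pl(256,75,.012),'roller':pl(258,143,.167)}
for k,v in P.items(): print(k,v.round(4))
d=P['round']-P['bar']; print('yaw',np.arctan2(-d[0],d[1]),np.linalg.norm(d))
d=P['FL']-P['FR'];print(np.arctan2(-d[0],d[1]),np.linalg.norm(d))
# tall points from depth
H,W=c['depth'].shape
L=[]
for v in range(170,245):
  for u in range(195,305):
    p=w(c,u,v); L.append((u,v,*p))
L=np.array(L)
m=(L[:,4]>.15)&(L[:,0]<225); print('roller pts',L[m].round(3))
m=(L[:,4]>.05)&(L[:,4]<.075)&(L[:,1]>210); print('tag',L[m].round(3))
m=(L[:,4]>.17)&(L[:,0]>265); print('scale',L[m][:,2:].mean(0),L[m][:,2:].min(0),L[m][:,2:].max(0))
m=(L[:,4]>.08)&(L[:,0]>235)&(L[:,0]<256);print('post/hub'); 
for r in L[m]: 
  if r[0]%3==0:print(r.round(3))
E
```

```text
round [0.4514 0.0926 0.0125]
bar [ 0.4362 -0.0513  0.0125]
FL [0.4195 0.1756 0.012 ]
FR [ 0.3895 -0.1305  0.012 ]
BL [0.6088 0.1593 0.012 ]
roller [0.5427 0.1327 0.167 ]
yaw -0.10522350626774762 0.14472084237541477
-0.09746780234167084 0.30751631744721347
roller pts [[ 2.110e+02  1.760e+02  3.460e-01 -9.000e-02  1.611e+00]
 [ 2.240e+02  1.810e+02  3.460e-01 -9.000e-02  1.611e+00]
 [ 2.010e+02  1.830e+02  3.460e-01 -9.000e-02  1.611e+00]
 [ 2.070e+02  1.850e+02  5.610e-01  1.450e-01  1.600e-01]
 [ 2.080e+02  1.850e+02  5.600e-01  1.410e-01  1.650e-01]
 [ 2.090e+02  1.850e+02  5.600e-01  1.370e-01  1.700e-01]
 [ 2.100e+02  1.850e+02  5.610e-01  1.350e-01  1.630e-01]
 [ 2.110e+02  1.850e+02  5.590e-01  1.300e-01  1.710e-01]
 [ 2.120e+02  1.850e+02  5.600e-01  1.270e-01  1.680e-01]
 [ 2.130e+02  1.850e+02  5.610e-01  1.250e-01  1.640e-01]
 [ 2.140e+02  1.850e+02  5.620e-01  1.220e-01  1.560e-01]
 [ 2.150e+02  1.850e+02  5.620e-01  1.190e-01  1.570e-01]
 [ 2.070e+02  1.860e+02  5.580e-01  1.460e-01  1.530e-01]
 [ 2.080e+02  1.860e+02  5.560e-01  1.400e-01  1.690e-01]
 [ 2.090e+02  1.860e+
[... 13155 characters left out ...]
.40e-02 1.37e-01]
[2.46e+02 1.99e+02 5.17e-01 1.30e-02 1.42e-01]
[2.49e+02 1.99e+02 5.18e-01 3.00e-03 1.41e-01]
[ 2.52e+02  1.99e+02  5.18e-01 -7.00e-03  1.35e-01]
[2.43e+02 2.00e+02 5.15e-01 2.50e-02 1.28e-01]
[2.46e+02 2.00e+02 5.14e-01 1.40e-02 1.37e-01]
[2.49e+02 2.00e+02 5.15e-01 4.00e-03 1.33e-01]
[ 2.52e+02  2.00e+02  5.15e-01 -7.00e-03  1.33e-01]
[2.43e+02 2.01e+02 5.12e-01 2.50e-02 1.24e-01]
[2.46e+02 2.01e+02 5.12e-01 1.40e-02 1.28e-01]
[2.49e+02 2.01e+02 5.12e-01 4.00e-03 1.28e-01]
[ 2.52e+02  2.01e+02  5.13e-01 -6.00e-03  1.23e-01]
[2.46e+02 2.02e+02 5.11e-01 1.50e-02 1.09e-01]
[2.49e+02 2.02e+02 5.10e-01 5.00e-03 1.16e-01]
[ 2.520e+02  2.200e+02  3.460e-01 -9.000e-02  1.611e+00]
```

```bash
python3 - <<'E'
from h import *
c=dict(np.load('pics/t0.npz'))
for u,v in [(100,120),(150,150),(195,90),(195,140),(255,140),(255,100),(140,195),(165,200),(193,240)]: print(u,v,w(c,u,v).round(3))
s=robot.read_state();M=R.from_rotvec(s['orientation']).as_matrix()
# after twist -0.237 about tool y
M2=M@R.from_rotvec([0,-0.24,0]).as_matrix();print(M2.round(3))
d=np.array([0.543,0.133,0.186+0.167+0.03])-s['tool_pos'];print(M2.T@d*1000)
E
```

```text
100 120 [0.685 0.386 0.48 ]
150 150 [0.677 0.342 0.168]
195 90 [0.892 0.198 0.159]
195 140 [0.731 0.203 0.099]
255 140 [ 0.736 -0.011  0.094]
255 100 [ 0.857 -0.011  0.167]
140 195 [0.512 0.342 0.253]
165 200 [ 0.525  0.327 -0.001]
193 240 [0.377 0.215 0.012]
[[ 0.098 -0.001 -0.995]
 [ 0.995 -0.001  0.098]
 [-0.002 -1.     0.001]]
[-397.21547017   21.23856895 -384.90431922]
```

```bash
python3 -m inch '[{"twist":-0.12},{"twist":-0.12},{"x":-30,"z":-14},{"x":-30,"z":-14},{"x":-30,"z":-14},{"x":-30,"z":-14},{"x":-30,"z":-14},{"x":-30,"z":-14},{"x":-30,"z":-14},{"x":-10,"z":-2},{},{}]' -1 20
python3 - <<'E'
from h import *
s=robot.read_state();M=R.from_rotvec(s['orientation']).as_matrix()
print(s['tool_pos'],s['force'],M.round(3))
d=np.array([0.543,0.133,0.186+0.167+0.03])-s['tool_pos'];print(M.T@d*1000)
E
```

```text
[0.19873189 0.56592959 0.40383227] [ 0.42788448 -0.41331594 -0.48101262] [[ 0.331 -0.001 -0.943]
 [ 0.943 -0.001  0.331]
 [-0.002 -1.     0.   ]]
[-294.33770277   21.23856895 -468.29134246]$[0]: bad value
```

```bash
python3 -m inch '[{"x":0,"y":0,"z":0,"twist":-0.12},{"x":0,"y":0,"z":0,"twist":-0.12},{"x":-30,"y":0,"z":-14,"twist":0},{"x":-30,"y":0,"z":-14,"twist":0},{"x":-30,"y":0,"z":-14,"twist":0},{"x":-30,"y":0,"z":-14,"twist":0},{"x":-30,"y":0,"z":-14,"twist":0},{"x":-30,"y":0,"z":-14,"twist":0},{"x":-30,"y":0,"z":-14,"twist":0},{"x":0,"y":0,"z":0,"twist":0}]' -1 20
cat > st.py <<'E'
from h import *
def rep(target):
    s=robot.read_state();M=R.from_rotvec(s['orientation']).as_matrix()
    print(s['t'],s['tool_pos'].round(4),s['force'].round(2),s['opening']);print(M.round(3))
    print(M.T@(np.array(target)-s['tool_pos'])*1000)
E
python3 -c "
from st import *
rep([0.543,0.133,0.186+0.167+0.03])"
```

```text
t: 1.1
tool_pos: [0.2767, 0.345, 0.4044]
orientation: [-1.256, -1.134, 1.136]
force: [0.1, 0.0, -0.0]
opening: 0.0176
1.1 [0.2767 0.345  0.4044] [ 0.14  0.   -0.02] 0.01764368579104047
[[ 0.1    0.    -0.995]
 [ 0.995 -0.001  0.1  ]
 [-0.001 -1.    -0.   ]]
[-184.18978554   21.74493193 -286.24417575]
```

```bash
python3 -m inch '[{"x":-19,"y":0,"z":-29,"twist":0},{"x":-19,"y":0,"z":-29,"twist":0},{"x":-19,"y":0,"z":-29,"twist":0},{"x":-19,"y":0,"z":-29,"twist":0},{"x":-19,"y":0,"z":-29,"twist":0},{"x":-19,"y":0,"z":-29,"twist":0},{"x":-19,"y":0,"z":-29,"twist":0},{"x":-19,"y":0,"z":-29,"twist":0},{"x":-19,"y":0,"z":-29,"twist":0},{"x":-13,"y":10,"z":-25,"twist":0},{"x":0,"y":0,"z":0,"twist":0},{"x":0,"y":0,"z":0,"twist":0}]' 
python3 - <<'E'
from st import *
rep([0.543,0.133,0.186+0.167])
c=imaging.read_camera('scene');cv2.imwrite('pics/s1c.png',cv2.resize(c['color'][100:260,190:320,::-1],None,fx=3.7,fy=3.7,interpolation=cv2.INTER_CUBIC))
c=imaging.read_camera('wrist');cv2.imwrite('pics/w1.png',c['color'][:,:,::-1]);np.savez('pics/w1.npz',**c)
print(c['tool_from_camera'])
E
```

```text
t: 2.3
tool_pos: [0.5426, 0.1367, 0.3937]
orientation: [-1.253, -1.135, 1.137]
force: [-0.6, 0.2, -0.2]
opening: 0.0007
2.3 [0.5426 0.1367 0.3937] [-0.57  0.22 -0.18] 0.0006743246225064636
[[ 0.099 -0.002 -0.995]
 [ 0.995  0.     0.099]
 [-0.    -1.     0.002]]
[-3.59447799 40.68572851 -0.82358206]
[[ 9.99999797e-01 -4.66170209e-04  4.35203207e-04  3.46723897e-04]
 [-5.54002922e-04 -2.96953408e-01  9.54891809e-01  1.94921849e-02]
 [-3.15907038e-04 -9.54891856e-01 -2.96953606e-01  8.27540042e-02]
 [ 0.00000000e+00  0.00000000e+00  0.00000000e+00  1.00000000e+00]]
```

View pics/s1c.png

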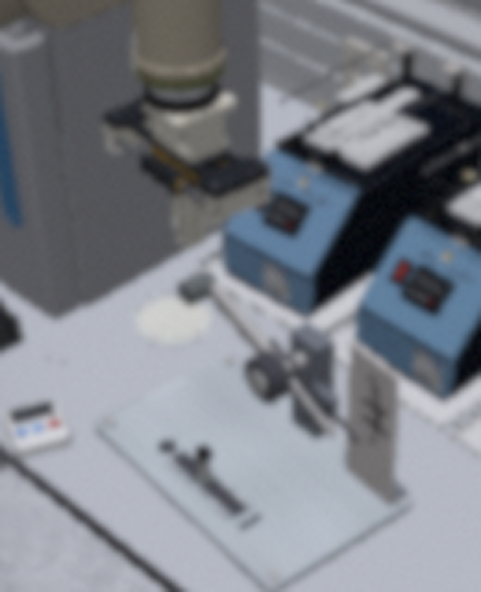

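View pics/w1.png

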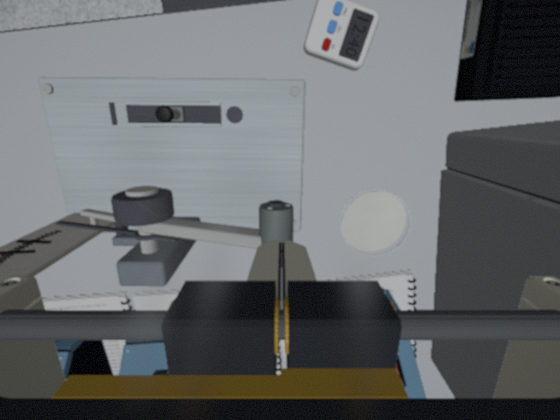

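```bash
python3 -m inch '[{"x":-1,"y":8,"z":0,"twist":0},{"x":-1,"y":8,"z":0,"twist":0},{"x":0,"y":8,"z":0,"twist":0},{"x":0,"y":6,"z":0,"twist":0},{"x":0,"y":3,"z":0,"twist":0},{"x":0,"y":1,"z":0,"twist":0},{"x":0,"y":1,"z":0,"twist":0},{"x":0,"y":1,"z":0,"twist":0},{"x":0,"y":1,"z":0,"twist":0},{"x":0,"y":1,"z":0,"twist":0},{"x":0,"y":1,"z":0,"twist":0},{"x":0,"y":0,"z":0,"twist":0}]' 
python3 -m inch '[{"x":0,"y":1,"z":0,"twist":0},{"x":0,"y":1,"z":0,"twist":0},{"x":0,"y":1,"z":0,"twist":0},{"x":0,"y":0,"z":0,"twist":0}]'
```

```text
t: 3.6
tool_pos: [0.5423, 0.1345, 0.3556]
orientation: [-1.254, -1.137, 1.137]
force: [0.2, 1.4, 0.1]
opening: 0.0007
t: 4.0
tool_pos: [0.5424, 0.1346, 0.3535]
orientation: [-1.254, -1.138, 1.136]
force: [-1.8, -0.8, 6.6]
opening: 0.0005
```

```bash
for i in 1 2 ; do python3 -m inch '[{"x":0,"y":0,"z":0,"twist":0}]' | grep -E "force|pos"; done
python3 -m inch '[{"x":0,"y":2,"z":0,"twist":0},{"x":0,"y":2,"z":0,"twist":0},{"x":0,"y":0,"z":0,"twist":0}]' | grep -E "force|pos"; for i in 1 2 ; do python3 -m inch '[{"x":0,"y":0,"z":0,"twist":0}]' | grep -E "force|pos"; done
```

```text
tool_pos: [0.5424, 0.1346, 0.3537]
force: [-2.0, -1.3, 6.6]
tool_pos: [0.5424, 0.1346, 0.3536]
force: [-2.1, -0.5, 4.8]
tool_pos: [0.5424, 0.1347, 0.3496]
force: [-2.2, 0.3, 6.3]
tool_pos: [0.5424, 0.1346, 0.3498]
force: [-2.7, 0.4, 7.3]
tool_pos: [0.5424, 0.1346, 0.3498]
force: [-2.4, 0.3, 6.2]
```

```bash
python3 -m inch '[{"x":0,"y":2,"z":0,"twist":0},{"x":0,"y":2,"z":0,"twist":0},{"x":0,"y":2,"z":0,"twist":0},{"x":0,"y":2,"z":0,"twist":0},{"x":0,"y":2,"z":0,"twist":0},{"x":0,"y":2,"z":0,"twist":0},{"x":0,"y":2,"z":0,"twist":0},{"x":0,"y":2,"z":0,"twist":0},{"x":0,"y":0,"z":0,"twist":0}]' | grep -E "force|pos"; for i in 1 2 3; do python3 -m inch '[{"x":0,"y":0,"z":0,"twist":0}]' | grep -E "force|pos"; done
```

```text
tool_pos: [0.5425, 0.1348, 0.334]
force: [-3.6, -0.1, 8.5]
tool_pos: [0.5425, 0.1348, 0.3342]
force: [-3.9, 0.4, 9.5]
tool_pos: [0.5425, 0.1347, 0.3342]
force: [-2.7, -0.2, 10.3]
tool_pos: [0.5425, 0.1348, 0.3342]
force: [-4.2, 0.8, 8.1]
```

```bash
python3 -m inch '[{"x":0,"y":2,"z":0,"twist":0},{"x":0,"y":2,"z":0,"twist":0},{"x":0,"y":2,"z":0,"twist":0},{"x":0,"y":2,"z":0,"twist":0},{"x":0,"y":2,"z":0,"twist":0},{"x":0,"y":0,"z":0,"twist":0}]' | grep -E "force|pos"; for i in 1 2 3; do python3 -m inch '[{"x":0,"y":0,"z":0,"twist":0}]' | grep -E "force|pos"; done
```

```text
tool_pos: [0.5426, 0.1348, 0.3242]
force: [-3.6, 1.1, 10.0]
tool_pos: [0.5426, 0.1348, 0.3244]
force: [-4.5, 1.4, 10.5]
tool_pos: [0.5426, 0.1348, 0.3244]
force: [-3.6, 0.1, 10.4]
tool_pos: [0.5426, 0.1348, 0.3244]
force: [-4.6, 0.8, 10.3]
```

```bash
python3 -m inch '[{"x":0,"y":2,"z":0,"twist":0},{"x":0,"y":2,"z":0,"twist":0},{"x":0,"y":2,"z":0,"twist":0},{"x":0,"y":1,"z":0,"twist":0},{"x":0,"y":0,"z":0,"twist":0}]' | grep -E "force|pos"; for i in 1 2 3 4 5 6 7 8 9 10 11; do python3 -m inch '[{"x":0,"y":0,"z":0,"twist":0}]' | grep -E "force|pos"; done
```

```text
tool_pos: [0.5426, 0.1348, 0.3174]
force: [-3.9, -0.0, 12.1]
tool_pos: [0.5426, 0.1348, 0.3175]
force: [-4.8, 1.0, 10.1]
tool_pos: [0.5426, 0.1348, 0.3175]
force: [-4.5, 0.6, 12.4]
tool_pos: [0.5426, 0.1348, 0.3176]
force: [-4.5, 1.2, 11.6]
tool_pos: [0.5426, 0.1348, 0.3176]
force: [-4.5, 0.7, 10.1]
tool_pos: [0.5426, 0.1348, 0.3176]
force: [-5.0, 0.2, 11.1]
tool_pos: [0.5426, 0.1348, 0.3176]
force: [-5.4, 0.7, 12.0]
tool_pos: [0.5426, 0.1348, 0.3175]
force: [-4.7, 1.1, 12.1]
tool_pos: [0.5426, 0.1348, 0.3175]
force: [-4.5, 0.5, 11.2]
tool_pos: [0.5426, 0.1348, 0.3175]
force: [-4.2, 1.5, 11.4]
tool_pos: [0.5426, 0.1348, 0.3175]
force: [-4.3, 0.3, 11.4]
tool_pos: [0.5426, 0.1348, 0.3175]
force: [-3.9, 0.6, 11.6]
```

```bash
python3 -m inch '[{"x":0,"y":-2,"z":0,"twist":0},{"x":0,"y":-3,"z":0,"twist":0},{"x":0,"y":-4,"z":0,"twist":0},{"x":0,"y":-4,"z":0,"twist":0},{"x":0,"y":-4,"z":0,"twist":0},{"x":0,"y":-4,"z":0,"twist":0},{"x":0,"y":-4,"z":0,"twist":0},{"x":0,"y":-4,"z":0,"twist":0},{"x":0,"y":-3,"z":0,"twist":0},{"x":0,"y":-3,"z":0,"twist":0},{"x":0,"y":-2,"z":0,"twist":0},{"x":0,"y":-2,"z":0,"twist":0}]' | grep -E "force|pos"
python3 -m inch '[{"x":0,"y":-2,"z":0,"twist":0},{"x":0,"y":-2,"z":0,"twist":0},{"x":0,"y":-5,"z":0,"twist":0},{"x":0,"y":-15,"z":0,"twist":0},{"x":0,"y":-20,"z":0,"twist":0},{"x":0,"y":0,"z":0,"twist":0},{"x":0,"y":0,"z":0,"twist":0},{"x":0,"y":0,"z":0,"twist":0}]'
python3 - <<'E'
from h import *
s=robot.read_state();print(s['tool_pos'],s['orientation'])
c=imaging.read_camera('wrist');cv2.imwrite('pics/w2.png',c['color'][:,:,::-1]);np.savez('pics/w2.npz',**c)
c=imaging.read_camera('scene');cv2.imwrite('pics/s2c.png',cv2.resize(c['color'][165:265,230:310,::-1],None,fx=6,fy=6,interpolation=cv2.INTER_CUBIC));np.savez('pics/s2.npz',**c)
E
```

```text
tool_pos: [0.5424, 0.1345, 0.3551]
force: [0.7, 0.2, 0.7]
t: 10.4
tool_pos: [0.5421, 0.1345, 0.398]
orientation: [-1.253, -1.136, 1.137]
force: [0.1, -0.1, -0.5]
opening: 0.0004
[0.54213603 0.13445947 0.39798607] [-1.25329652 -1.13610104  1.13743666]
```

View pics/w2.png

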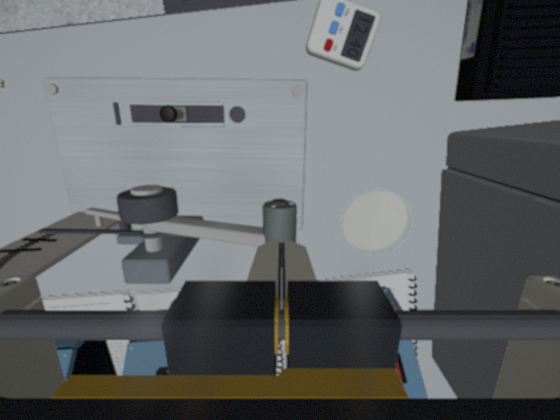

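View pics/s2c.png

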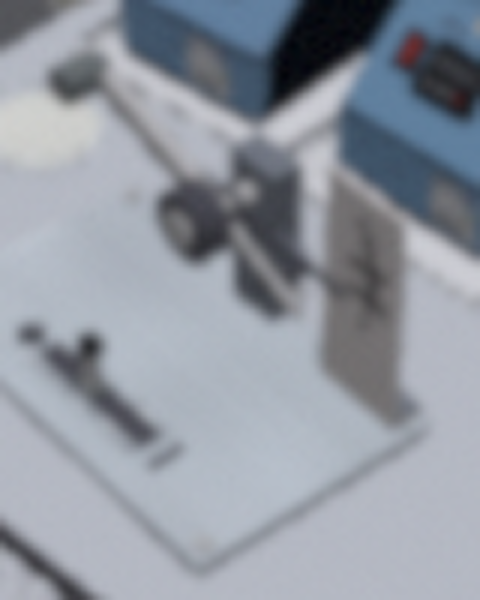

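```bash
python3 - <<'E'
from st import *
rep([.4408,-.0135,.398])
E
```

```text
10.5 [0.5421 0.1345 0.3976] [ 0.03  1.16 -0.39] 0.00021713686658675764
[[ 0.098 -0.002 -0.995]
 [ 0.995 -0.     0.098]
 [-0.    -1.     0.002]]
[-157.1335122    -0.19248826   86.32096995]
```

```bash
python3 -m inch '[{"x":-10,"y":0,"z":12,"twist":0},{"x":-20,"y":0,"z":12,"twist":0},{"x":-20,"y":0,"z":12,"twist":0},{"x":-20,"y":0,"z":12,"twist":0},{"x":-20,"y":0,"z":12,"twist":0},{"x":-20,"y":0,"z":12,"twist":0},{"x":-20,"y":0,"z":8,"twist":0},{"x":-20,"y":0,"z":4,"twist":0},{"x":-7,"y":0,"z":2,"twist":0},{"x":0,"y":0,"z":0,"twist":0},{"x":0,"y":0,"z":0,"twist":0}]'
python3 - <<'E'
from h import *
c=imaging.read_camera('wrist');cv2.imwrite('pics/w3.png',c['color'][:,:,::-1]);np.savez('pics/w3.npz',**c);print(c['fx'],c['cx'],c['cy'])
E
```

```text
t: 11.6
tool_pos: [0.4416, -0.013, 0.3985]
orientation: [-1.253, -1.137, 1.136]
force: [0.2, -0.5, -0.5]
opening: 0.0007
289.8455293647666 281.1886330536837 205.7054560889363
```

View pics/w3.png

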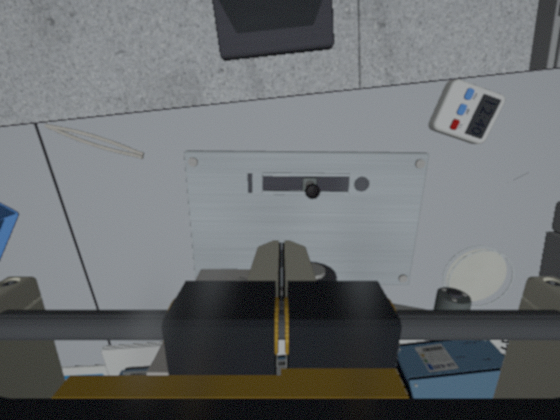

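```bash
python3 -m inch '[{"x":15,"y":0,"z":-4,"twist":0},{"x":20,"y":0,"z":-5,"twist":0},{"x":20,"y":0,"z":-5,"twist":0},{"x":20,"y":0,"z":-5,"twist":0},{"x":20,"y":0,"z":-5,"twist":0},{"x":8,"y":0,"z":-3,"twist":0},{"x":0,"y":0,"z":0,"twist":0},{"x":0,"y":0,"z":0,"twist":0}]'
python3 - <<'E'
from h import *
c=imaging.read_camera('wrist');cv2.imwrite('pics/w4.png',c['color'][:,:,::-1]);np.savez('pics/w4.npz',**c)
cv2.imwrite('pics/w4c.png',cv2.resize(c['color'][200:330,40:190,::-1],None,fx=4.5,fy=4.5,interpolation=cv2.INTER_CUBIC))
E
```

```text
t: 12.45
tool_pos: [0.4783, 0.0865, 0.3985]
orientation: [-1.253, -1.137, 1.138]
force: [-0.2, -0.2, -0.2]
opening: 0.0005
```

View pics/w4c.png

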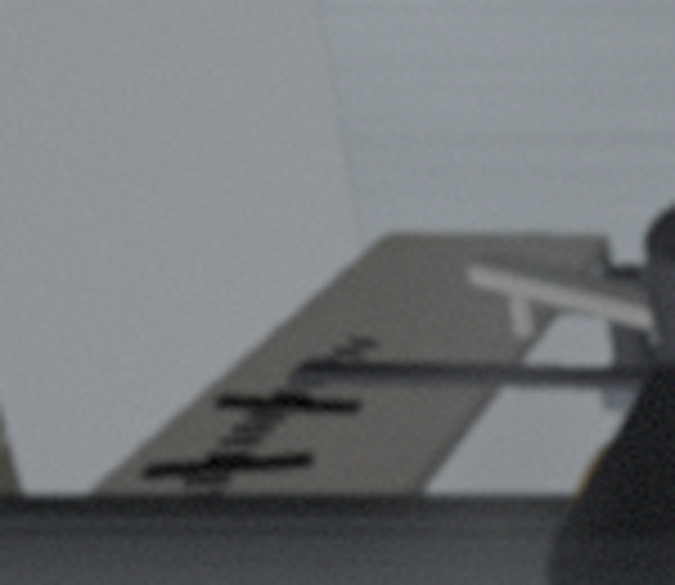

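```bash
python3 - <<'E'
from h import *
c=dict(np.load('pics/w4.npz'));s=robot.read_state()
T=np.eye(4);T[:3,:3]=R.from_rotvec(s['orientation']).as_matrix();T[:3,3]=s['tool_pos'];T=T@c['tool_from_camera']
yaw=-.10;ex=np.array([np.cos(yaw),np.sin(yaw),0]);ey=np.array([-ex[1],ex[0],0]);O=np.array([.4988,.0138,0])
def w3(u,v,r=1):
    q=c['depth'][v-r:v+r+1,u-r:u+r+1];d=np.median(q[q>0]) 
    p=T@np.array([(u-c['cx'])/c['fx']*d,(v-c['cy'])/c['fy']*d,d,1]);p=p[:3]-O
    return np.array([p@ex,p@ey,p[2]]).round(4)
f=lambda x,y:(round(40+x/4.5),round(200+y/4.5))
for n,x,y in [('ptr',330,372),('ptr',400,375),('ptr',480,375),('ptr',560,375),('sc',200,370),('sc',400,260),('sc',420,430),('l24',250,403),('l24',340,406),('l44',180,467),('l44',290,461),('sc',140,480),('plate',600,60)]: print(n,w3(*f(x,y)))
Ti=np.linalg.inv(T)
def proj(p):
    q=Ti@np.array([*(O+p[0]*ex+p[1]*ey+np.array([0,0,p[2]])),1]);u=c['fx']*q[0]/q[2]+c['cx'];v=c['fy']*q[1]/q[2]+c['cy'];return ((u-40)*4.5).round(),((v-200)*4.5).round()
for xs in (.052,.056,.06):
  for a in (.24,.44): print('line',xs,a,proj([xs,-.110,.115+.110*np.tan(a-.3)]))
for xp in (.045,.05):
  for a in (.1,.2,.25,.3,.35): print('tip',xp,a,proj([xp,-.112*np.cos(a-.3),.115+.112*np.sin(a-.3)]), 'mid',proj([xp,-.06*np.cos(a-.3),.115+.06*np.sin(a-.3)]))
E
```

```text
ptr [ 0.0554 -0.1038  0.1161]
ptr [ 0.0552 -0.087   0.1164]
ptr [ 0.0549 -0.0682  0.1168]
ptr [ 0.0547 -0.0505  0.1171]
sc [ 0.1267 -0.2231  0.0005]
sc [ 0.0689 -0.1299  0.0351]
sc [ 0.0691 -0.0838  0.1188]
l24 [ 0.0684 -0.128   0.1091]
l24 [ 0.0676 -0.1059  0.1102]
l44 [ 0.0678 -0.1285  0.1342]
l44 [ 0.0675 -0.1064  0.1313]
sc [ 0.0688 -0.1353  0.1375]
plate [ 0.014  -0.0742  0.0121]
line 0.052 0.24 (np.float64(318.0), np.float64(343.0))
line 0.052 0.44 (np.float64(261.0), np.float64(396.0))
line 0.056 0.24 (np.float64(321.0), np.float64(358.0))
line 0.056 0.44 (np.float64(264.0), np.float64(412.0))
line 0.06 0.24 (np.float64(323.0), np.float64(373.0))
line 0.06 0.44 (np.float64(268.0), np.float64(428.0))
tip 0.045 0.1 (np.float64(350.0), np.float64(284.0)) mid (np.float64(541.0), np.float64(305.0))
tip 0.045 0.2 (np.float64(317.0), np.float64(306.0)) mid (np.float64(527.0), np.float64(318.0))
tip 0.045 0.25 (np.float64(302.0), np.float64(318.0)) mid (np.float64(521.0), np.float64(325.0))
tip 0.045 0.3 (np.float64(287.0), np.float64(331.0)) mid (np.float64(515.0), np.float64(331.0))
tip 0.045 0.35 (np.float64(273.0), np.float64(344.0)) mid (np.float64(510.0), np.float64(338.0))
tip 0.05 0.1 (np.float64(353.0), np.float64(302.0)) mid (np.float64(543.0), np.float64(324.0))
tip 0.05 0.2 (np.float64(321.0), np.float64(325.0)) mid (np.float64(530.0), np.float64(337.0))
tip 0.05 0.25 (np.float64(306.0), np.float64(337.0)) mid (np.float64(523.0), np.float64(344.0))
tip 0.05 0.3 (np.float64(291.0), np.float64(350.0)) mid (np.float64(518.0), np.float64(351.0))
tip 0.05 0.35 (np.float64(277.0), np.float64(363.0)) mid (np.float64(513.0), np.float64(358.0))
```

Both the pointer's depth slope and its height relative to the long lines give a reading of about 0.28–0.30. The picture only looks lower because of parallax. The pointer stands between the lines, so the tag goes to the round mark (+y).

```bash
python3 - <<'E'
from h import *
c=dict(np.load('pics/w3.npz'))
rv=np.array([-1.253,-1.137,1.136]);tp=np.array([.4416,-.013,.3985])
T=np.eye(4);T[:3,:3]=R.from_rotvec(rv).as_matrix();T[:3,3]=tp;T=T@c['tool_from_camera']
def pl(u,v,z):
    r=T[:3,:3]@np.array([(u-c['cx'])/c['fx'],(v-c['cy'])/c['fy'],1]);o=T[:3,3];return o+r*(z-o[2])/r[2]
tag=pl(313,191,.058);rd=pl(362,184,.0125);bar=pl(250,183,.0125)
print(tag,rd,bar,(rd+bar)/2)
e=(rd-bar)/np.linalg.norm(rd-bar);print(e,(tag-(rd+bar)/2)@e)
s=robot.read_state();M=R.from_rotvec(s['orientation']).as_matrix()
tgt=tag-e*.038; print(tgt, M.T@(np.array([tgt[0],tgt[1],.186+.035])-s['tool_pos'])*1000)
E
```

```text
[0.44465945 0.02406986 0.058     ] [0.45369185 0.09188041 0.0125    ] [ 0.43808603 -0.05222066  0.0125    ] [0.44588894 0.01982988 0.0125    ]
[0.10766815 0.99418689 0.        ] 0.004082955463097599
[ 0.44056806 -0.01370924  0.058     ] [-103.00453953  177.64291737   27.66404113]
```

```bash
python3 -m inch '[{"x":-15,"y":0,"z":5,"twist":0},{"x":-20,"y":0,"z":5,"twist":0},{"x":-20,"y":0,"z":5,"twist":0},{"x":-20,"y":0,"z":5,"twist":0},{"x":-20,"y":0,"z":5,"twist":0},{"x":-8,"y":10,"z":3,"twist":0},{"x":0,"y":20,"z":0,"twist":0},{"x":0,"y":20,"z":0,"twist":0},{"x":0,"y":20,"z":0,"twist":0},{"x":0,"y":20,"z":0,"twist":0},{"x":0,"y":0,"z":0,"twist":0},{"x":0,"y":0,"z":0,"twist":0}]'
python3 - <<'E'
from h import *
c=imaging.read_camera('wrist');cv2.imwrite('pics/w5.png',c['color'][:,:,::-1])
E
```

```text
t: 13.7
tool_pos: [0.44, -0.0135, 0.3085]
orientation: [-1.253, -1.136, 1.137]
force: [0.2, -0.2, -0.8]
opening: 0.0007
```

View pics/w5.png

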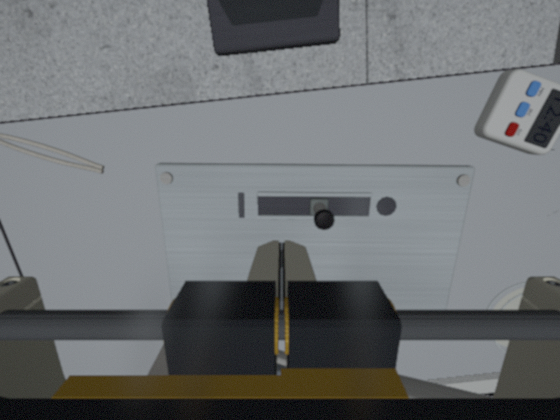

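```bash
python3 -m inch '[{"x":0,"y":15,"z":0,"twist":0},{"x":0,"y":15,"z":0,"twist":0},{"x":0,"y":15,"z":0,"twist":0},{"x":0,"y":15,"z":0,"twist":0},{"x":0,"y":15,"z":0,"twist":0},{"x":0,"y":10,"z":0,"twist":0},{"x":0,"y":3,"z":0,"twist":0},{"x":0,"y":0,"z":0,"twist":0},{"x":0,"y":0,"z":0,"twist":0}]'
python3 - <<'E'
from h import *
c=imaging.read_camera('wrist');cv2.imwrite('pics/w6.png',c['color'][:,:,::-1])
E
```

```text
t: 14.65
tool_pos: [0.4409, -0.0133, 0.2217]
orientation: [-1.255, -1.138, 1.136]
force: [-0.8, -0.2, -0.2]
opening: 0.0007
```

View pics/w6.png

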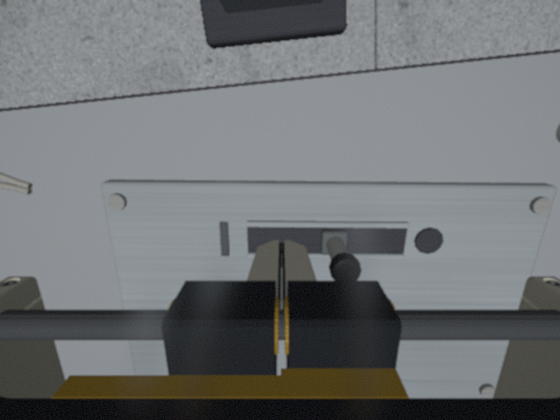

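```bash
python3 -m inch '[{"x":3,"y":0,"z":0,"twist":0},{"x":4,"y":0,"z":0,"twist":0},{"x":4,"y":0,"z":0,"twist":0},{"x":3,"y":0,"z":0,"twist":0},{"x":3,"y":0,"z":0,"twist":0},{"x":3,"y":0,"z":0,"twist":0},{"x":3,"y":0,"z":0,"twist":0},{"x":3,"y":0,"z":0,"twist":0},{"x":3,"y":0,"z":0,"twist":0},{"x":3,"y":0,"z":0,"twist":0},{"x":3,"y":0,"z":0,"twist":0}]' | grep -E "pos|force"
for i in 1 2 3; do python3 -m inch '[{"x":2,"y":0,"z":0,"twist":0},{"x":0,"y":0,"z":0,"twist":0}]' | grep -E "pos|force"; done
```

```text
tool_pos: [0.4439, 0.0218, 0.2208]
force: [1.0, -1.0, 0.3]
tool_pos: [0.444, 0.0239, 0.2206]
force: [0.6, -0.3, 0.8]
tool_pos: [0.4441, 0.0257, 0.2206]
force: [-0.7, -1.4, 0.7]
tool_pos: [0.4443, 0.0277, 0.2206]
force: [0.1, -0.5, -0.4]
```

```bash
for i in 1 2 3; do python3 -m inch '[{"x":1,"y":0,"z":0,"twist":0},{"x":0,"y":0,"z":0,"twist":0}]' | grep -E "pos|force"; done;python3 - <<'E'
from h import *
c=imaging.read_camera('wrist');cv2.imwrite('pics/w7.png',c['color'][:,:,::-1])
E
```

```text
tool_pos: [0.4445, 0.0286, 0.2207]
force: [-0.3, -0.9, 0.4]
tool_pos: [0.4445, 0.0293, 0.2207]
force: [0.4, -4.5, -0.5]
tool_pos: [0.4446, 0.0298, 0.2207]
force: [-1.3, -8.5, 1.9]
```

View pics/w7.png

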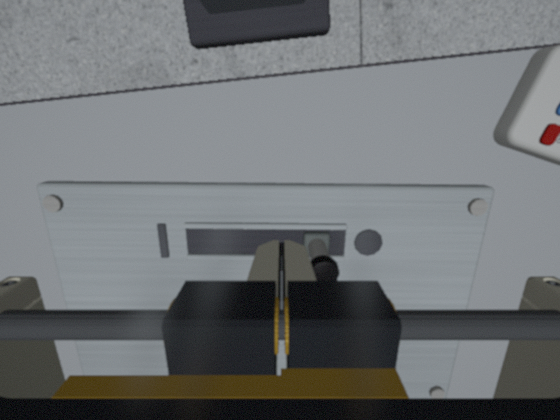

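```bash
python3 -m inch '[{"x":-4,"y":0,"z":0,"twist":0},{"x":-8,"y":0,"z":0,"twist":0},{"x":-8,"y":0,"z":0,"twist":0},{"x":0,"y":-15,"z":0,"twist":0},{"x":0,"y":-20,"z":0,"twist":0},{"x":0,"y":-30,"z":0,"twist":0},{"x":0,"y":-30,"z":0,"twist":0},{"x":0,"y":-30,"z":0,"twist":0},{"x":0,"y":-30,"z":0,"twist":0},{"x":0,"y":0,"z":0,"twist":0},{"x":0,"y":0,"z":0,"twist":0}]'
python3 - <<'E'
from h import *
c=imaging.read_camera('wrist');cv2.imwrite('pics/w8.png',c['color'][:,:,::-1])
s=robot.read_state()
T=np.eye(4);T[:3,:3]=R.from_rotvec(s['orientation']).as_matrix();T[:3,3]=s['tool_pos'];T=T@c['tool_from_camera']
np.savez('pics/w8.npz',T=T,**c)
c=imaging.read_camera('scene');cv2.imwrite('pics/s8c.png',cv2.resize(c['color'][165:265,230:310,::-1],None,fx=6,fy=6,interpolation=cv2.INTER_CUBIC))
E
```

```text
t: 18.15
tool_pos: [0.4429, 0.0103, 0.3763]
orientation: [-1.255, -1.138, 1.136]
force: [-0.5, 0.0, -0.2]
opening: 0.0004
```

View pics/w8.png

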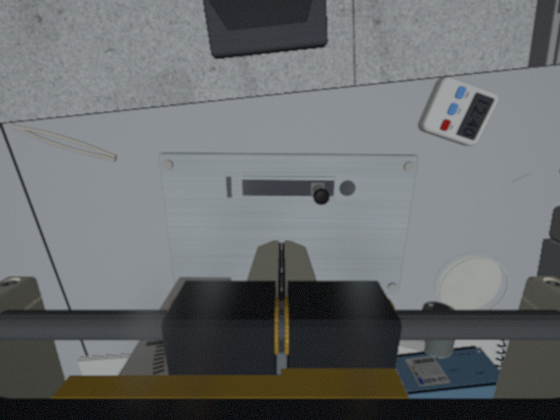

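View pics/s8c.png

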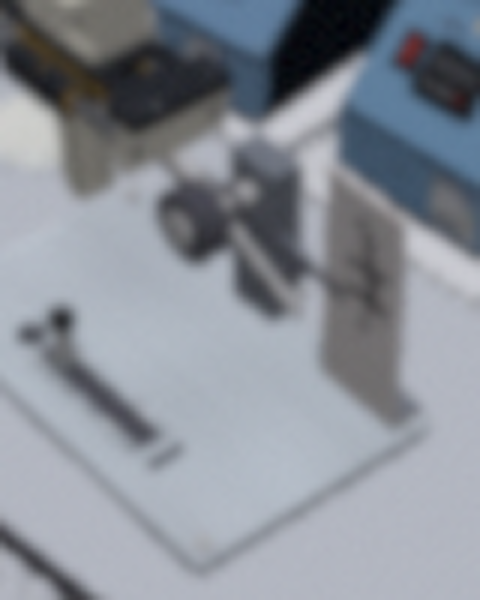

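```bash
python3 - <<'E'
from h import *
c=dict(np.load('pics/w8.npz'));T=c['T']
def pl(u,v,z):
    r=T[:3,:3]@np.array([(u-c['cx'])/c['fx'],(v-c['cy'])/c['fy'],1]);o=T[:3,3];return o+r*(z-o[2])/r[2]
tag=pl(321,196,.058);rd=pl(347,187,.0125);bar=pl(229,187,.0125)
e=(rd-bar)/np.linalg.norm(rd-bar);print((tag-(rd+bar)/2)@e)
print(robot.read_state()['force']); robot.close_job()
E
```

```text
0.03404494506211522
[-0.17858741  0.64933503  0.07338767]
the job is handed in; nothing more can be done
```

I tested the spring, slid the tag to its stop at the round mark, and handed the job in at about 18 s. The hand-in gave no verdict.

- **Press:** I held the roller for about 1.2 s with a mean vertical push of about 11.4 N. Single readings ran from 10.1 to 12.4 N. A sideways force of about 4.5 N showed up at the same time, which makes the total about 12.3 N. I couldn't explain it; it may be friction on the roller.
- **Return:** I eased the arm back up at no more than 40 mm/s. The force was back near zero when I lifted clear.
- **Drag pointer:** It reads about 0.28–0.30, from its slope, its height against the long lines and how far the roller went down. It looked below the 0.24 line in the picture because it stands about 13 mm in front of the scale. I corrected for that and took it as between the lines.
- **Tag:** Force rose to 8.5 N at the stop. After I backed off, the image put the tag at about +34 mm of its 35 mm travel.
- **Final check:** The gripper was clear of everything and the force was near zero. I saw no sign that the things lying around had moved, but I did not measure them.

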